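Close the dish press mould on its dowels and hold it shut

TASK

A freshly glued lacquer dish waits on the spring-loaded core of the mould base, under a loose dust cover. Lift the cover off by its brass knob and set it down upright on the bare table well clear of the mould base, then take the top half of the mould by its handle, fit it over the two dowels with the thick dowel in the large hole, and press it down against the spring until the two halves meet all round. Finish while still gripping the handle and pressing the mould shut (it springs open if let go); keep the fingers off the dish and leave the jars, the tape and the spatula where they are.

Things in the scene. Friction and masses are not known exactly. Their poses are not given: they have to be found in the camera images.
- mould_base: Lower half of the mould: a tan board block 104 (x) x 148 (y) mm on an aluminium foot plate 122 x 166 x 8 mm, fixed, does not move. Origin: centre of its underside, on the table; z up, long axis y. Its flat top (parting face) is 34 mm above the table. Two steel dowels rise 34 mm above that face: thick at y = +61 mm, thin at y = -61 mm. A red dot on the -x side marks the thick dowel's end.
- dowel_thick (a point): Tip of the thick dowel (12 mm diameter, the topmost 9 mm tapering to a blunt nose a third as wide), 68 mm above the table.
- dowel_thin (a point): Tip of the thin dowel (9 mm diameter, tapering in the same way), 68 mm above the table.
- base_face (a point): Centre of the base's parting face, 34 mm above the table; axes as the base's.
- core (a joint): The round spring-loaded aluminium core (86 mm diameter) in the middle of the base: 0 = fully up (it then stands 8 mm above the parting face), growing as it is pressed down, in m. It takes about 9 N to start it down and 14 N at 0.007, where the halves meet.
- dish: Black lacquer dish, 84 mm diameter, 14 mm high, fixed upside down on the core (it moves with the core), so its top is 56 mm above the table while the core is up; hidden under the cover at first. Origin: centre of its foot, which is uppermost. Not to be touched by the fingers.
- cover_knob: Round brass knob of the dust cover, to be gripped from above: head 25 mm diameter, from 7 mm below to 10 mm above the origin, which is the centre of the head. The origin is 54 mm above the cover's lower rim and 20 mm above the cover's flat top. At first it is 88 mm above the table.
- cover_rim (a point): Centre of the open lower rim of the loose dust cover, a dark wooden cap 98 mm in diameter and 34 mm high (64.5 mm with the knob), 160 g, hollow below. It stands on the base's parting face over the dish, between the two dowels with about 6 mm to spare each side. z up. The table right of the moulds, around x = 0.50, y = -0.165, is always bare.
- top_handle: Black handle bar on the top half, 26 (x) x 70 (y) x 38 (z) mm; its flat sides face x: grip it across x from above. Origin: centre of the bar, 40 mm above the top half's underside, 19 mm above the backing plate; 74 mm above the table when the mould is closed.
- top_face (a point): Centre of the underside (parting face) of the loose top half: tan board with aluminium backing plate, 104 (x) x 148 (y) mm, 21 mm thick under the handle, 0.38 kg, lying on the table handle up. Round recess below, 91 mm wide, 15 mm deep. z up, long axis y; large hole at y = +61 mm, small hole at y = -61 mm. Closed, this point meets base_face with axes parallel; unpressed on the core it stays 7 mm higher.
- hole_thick (a point): Underside mouth of the large hole (14 mm diameter, right through) for the thick dowel; a red dot on the top half's -x side marks this end.
- hole_thin (a point): Underside mouth of the small hole (11 mm diameter, right through) for the thin dowel.
- jar_red: Bystander: glass jar with black lid and red powder, 52 mm diameter, 58 mm high; origin centre of its underside.
- jar_gold: Bystander: small jar with a gold lid, 42 mm diameter, 46 mm high; origin centre of its underside.
- tape_masking: Bystander: roll of yellow masking tape lying flat, 76 mm diameter, 18 mm high; origin centre of its underside.
- spatula_b: Bystander: narrow wooden spatula, 22 x 149 x 8 mm, lying along y near the front edge of the table; origin centre of its underside.

How it is judged (in metres and radians):
On the way, in this order (a step that is already met when the one before it is completed fails the run):
1. the dust cover is lifted off the mould base by its knob (z of cover_rim in the frame of base_face above 0.02 m and contact force between the fingers and cover_knob above 0.5 N), for 0.1 s.
2. the dust cover stands upright on the table, clear of the base, let go (height (world z) of cover_rim below 0.008 m and angle between cover_rim's own z axis and vertical below 0.1 rad and horizontal distance between cover_rim and mould_base above 0.12 m and contact force between the fingers and cover_knob below 0.1 N), for 0.2 s.
3. the top half is lifted off the table by its handle (height (world z) of top_face above 0.02 m and contact force between the fingers and top_handle above 1 N), for 0.1 s.
At the end, for the whole second after the job is handed in: Parting faces under 2.5 mm apart and parallel within 2 degrees, each hole within 4 mm of its own dowel, core pressed down over 4.5 mm, fingers still on the handle with over 2 N, and the cover upright on the table (rim within 8 mm of it), over 120 mm from the base's centre, let go (all of step 2 and z of top_face in the frame of base_face below 0.0025 m and angle between the z axis of top_face and the z axis of base_face, either way round below 0.035 rad and horizontal distance between hole_thick and dowel_thick below 0.004 m and horizontal distance between hole_thin and dowel_thin below 0.004 m and value of joint core above 0.0045 m and contact force between the fingers and top_handle above 2 N); the arm keeps its last pose, push and grip.
It fails at once if the fingers touch the dish (contact force between the fingers and dish above 0.5 N).
It fails at once if the red jar is moved by more than 2 cm (distance of jar_red from where it was at the start of the episode above 0.02 m).
It fails at once if the gold-lidded jar is moved by more than 2 cm (distance of jar_gold from where it was at the start of the episode above 0.02 m).
It fails at once if the masking tape is moved by more than 2 cm (distance of tape_masking from where it was at the start of the episode above 0.02 m).
It fails at once if the wooden spatula is moved by more than 2 cm (distance of spatula_b from where it was at the start of the episode above 0.02 m).
It also fails if it takes over 54 s, if anything falls off the work surface, if the arm or the gripper's body presses on something with over 40 N, if the wrist force passes 120 N, or if a joint passes its speed limit or range.

ROBOT

A 7-joint arm with a two-finger parallel gripper is mounted at the origin on a cart in front of the work surface, level with it; the furniture and walls round the work are solid. World frame = base frame: x ahead of the robot, y to its left, z up, the work surface at z = 0. Lengths are in m, angles in degrees, forces in N, time in s.
With the tool pointing down it reaches from about 0.425 to 0.875 m from the base axis. Payload 4.7 kg.
Tool frame: the origin (TCP) lies on the mounting face of the last link; the fingertips stand 182 mm ahead of it and the grasp point (between the pads) lies 164 mm ahead of it; z points along the fingers, y is the line along which they close (so a half turn about z gives the same grasp; the last joint's range is limited). The gripper opens to 87 mm and grips with 3 to 60 N. Pads are 19 mm wide; open, the fingers measure 117 mm over their backs; the gripper's body (75 mm by 190 mm) begins 51 mm behind the grasp point.
Start: joints at [-62.676, 18.392, -4.016, 83.108, 1.295, 78.541, -3.26], TCP at [0.29, 0.582, 0.405] pointing down, gripper open.
Joint ranges: [-163.93, 163.93], [-17.29, 119.83], [-79.2, 71.16], [3.27, 140.29], [-89.18, 269.18], [5.43, 117.66], [-154.24, 154.24]. Speed limits (degrees/s): [147.25, 147.25, 180, 180, 180, 180, 180].

INTERFACE

Orientations are given as [roll, pitch, yaw] about the fixed x, y, z axes, in that order (R = Rz(yaw) Ry(pitch) Rx(roll)).
In Python, from cell import env gives the robot as it stands.
- The arm moves only by the tool servo_tool, never from a script. Its argument "plan" is a list of rows, each an object with "xyz": the shift along the tool's x, y, z in cm, a list of three; "twist": the turn, a rotation vector about the tool's x, y, z in degrees, a list of three; "jaw": the closure, from 0 (fully open) to 1 (shut). In form: [{"xyz": [x, y, z], "twist": [wx, wy, wz], "jaw": jaw}, ...]. A call has 1 to 10 rows; each row is the pose to reach, as a shift and turn from the pose commanded when the call began, along the tool's axes at that moment; what a row does not reach only later rows make up. A row lasts 1/12 s, in which the tool goes at most 41.7 mm and 7.16 degrees, less where a joint would pass 70% of its speed; a pose out of reach is approached as far as the arm can. A call with a gripper value outside its range is refused whole. The fingers move at their own pace and stop on an object; "newtons" is the grip in N (left out, the last holds). Time passes only in rows, so rows that repeat a pose let the fingers close. It gives the time, the measured TCP pose, the force, the opening and the grip force at its end, in the units of the state.
- env.get_obs(): the state, without advancing time (a new reading comes with each control period).
- env.read_camera(name): name is "side" or "top" or "wrist"; returns a dict with "img" (480x640x3 uint8, red, green, blue), "camera_matrix" (3x3 intrinsics, pixels), "R" (3x3) and "t" (3): a world point X has camera coordinates R X + t. Camera axes: x right, y down, z forward; pixel columns grow to the right and rows downward; lengths in m; the calibration is good to about 2 mm. A picture is of the moment at which its call begins. There is no depth.
- env.sign_off(): hands the job in; it is judged then, once.
The state is a dict: "time_s": time; "qpos": joint angles; "joint_velocities": joint speeds; "effort": joint torques, N m; "tool_pos": TCP position; "tool_rot": TCP orientation; "force": force on the tool from outside, world axes, zero at the start; "wrist_torque": the same for the moment, N m; "grip_width": finger opening in m; "grasp_force": force on a finger pad.
Only numpy, scipy, OpenCV 4.12 (cv2) and the standard library are available. Lean on these libraries where they do the work, as an engineer would, in place of code of your own. Each camera call takes 0.05 s, during which the arm holds its last target. There are 200 camera calls.

## Working session

There is one attempt and no reset: what is moved stays moved. The work goes in short steps, Python scripts to look and compute and a tool call to move; the robot and the scene stay as the last step left them, time stands still between calls to the robot, and variables do not carry over. Pictures are saved under pics/ and viewed, at most 10 in all, crops included, and the job is handed in when it is done.

Besides the shell and the picture viewer there is one more tool, called after ">>>" as a command line: name --argument value ..., lists and objects as JSON in quotes. servo_tool: Moves the arm, as the interface text tells. Its arguments: {"type":"object","properties":{"plan":{"type":"array","items":{"type":"object","properties":{"xyz":{"type":"array","items":{"type":"number"}},"twist":{"type":"array","items":{"type":"number"}},"jaw":{"type":"number"}}}},"newtons":{"type":"number"}},"required":["plan"]}

```bash
mkdir -p pics; ls; python3 - <<'E'
from cell import env
import cv2,numpy as np,pickle
o=env.get_obs();print({k:np.round(v,3).tolist() for k,v in o.items()})
d={}
for n in ["top","side"]:
    c=env.read_camera(n);d[n]=c
    cv2.imwrite(f"pics/{n}0.png",c["img"][:,:,::-1]);print(n,c["camera_matrix"],c["R"],c["t"])
pickle.dump(d,open("c0.pkl","wb"))
E
```

```text
pics
{'time_s': 0.0, 'qpos': [-62.674, 18.439, -4.016, 83.175, 1.295, 78.54, -3.259], 'joint_velocities': [0.046, -0.023, 0.082, 0.019, -0.001, -0.069, -0.057], 'effort': [0.0, -49.13, -0.404, -31.252, -0.064, 0.044, 0.0], 'tool_pos': [0.29, 0.581, 0.404], 'tool_rot': [-179.892, 0.005, 153.485], 'force': [-0.318, -0.693, -0.463], 'wrist_torque': [-0.054, -0.029, -0.002], 'grasp_force': 0.0, 'grip_width': 0.087}
top [[467.17915547   0.         313.0069078 ]
 [  0.         467.17915547 235.73023738]
 [  0.           0.           1.        ]] [[ 0.0516746  -0.9986594  -0.00302273]
 [-0.97694687 -0.04992285 -0.20756329]
 [ 0.20713413  0.01367879 -0.97821692]] [0.14133798 0.48671707 0.98355073]
side [[433.85937359   0.         318.79860218]
 [  0.         433.85937359 243.98254017]
 [  0.           0.           1.        ]] [[ 0.88748238 -0.46059999 -0.0149224 ]
 [-0.25535477 -0.4645455  -0.84793362]
 [ 0.38362608  0.75633665 -0.52989235]] [-0.36407023  0.27944074  0.6414038 ]
```

View pics/top0.png

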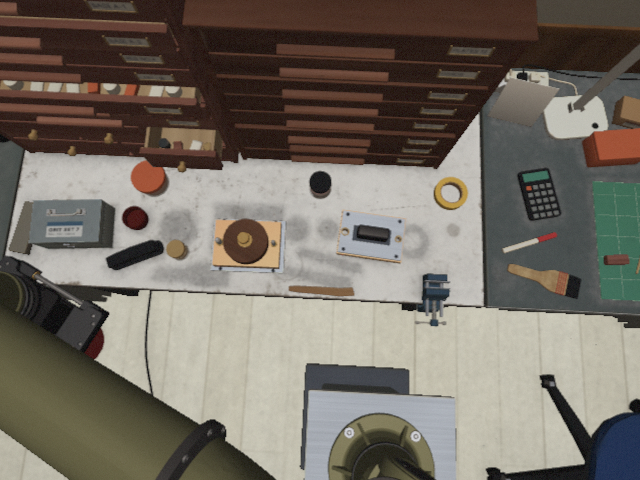

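View pics/side0.png

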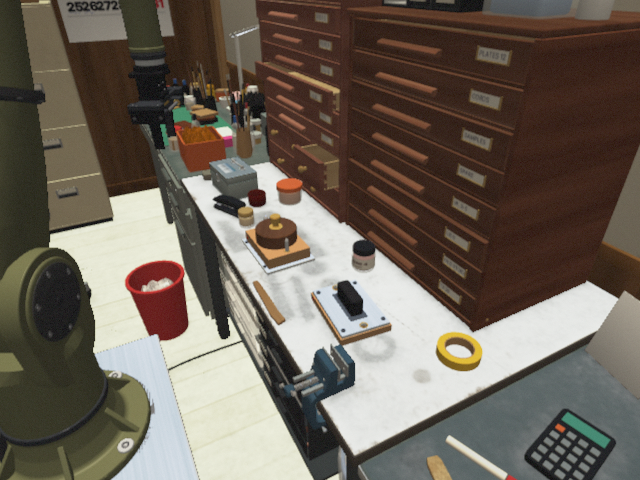

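The top view shows the base with cover near (247,242), the top half near (371,236), the tape at (451,193), the red jar at (320,183) and the gold jar at (176,249). I'll enlarge the base and top half.

```bash
cat > h.py <<'E'
import numpy as np,pickle,cv2
def ray(c,u,v,z):
    K,R,t=(np.asarray(c[k],float) for k in("camera_matrix","R","t"))
    d=R.T@np.linalg.solve(K,[u,v,1.]);o=-R.T@t
    return o+d*(z-o[2])/d[2]
def proj(c,X):
    p=np.asarray(c["camera_matrix"])@(np.asarray(c["R"])@X+np.asarray(c["t"]));return p[:2]/p[2]
E
python3 - <<'E'
from h import *
d=pickle.load(open("c0.pkl","rb"));c=d["top"]
im=c["img"][:,:,::-1]
a=cv2.resize(im[205:280,205:290],None,fx=7,fy=7,interpolation=cv2.INTER_CUBIC)
b=cv2.resize(im[205:275,330:410],None,fx=7,fy=7,interpolation=cv2.INTER_CUBIC)
cv2.imwrite("pics/base.png",a);cv2.imwrite("pics/tophalf.png",b)
for n,u,v,z in[("knob",245,240,.098),("handle",372,233,.059),("jar_red",320,183,.058),("gold",176,247,.046),("tape",451,193,.018),("spat",321,291,.008)]:print(n,ray(c,u,v,z).round(3))
print(proj(c,[.5,-.165,0]))
E
```

```text
knob [0.452 0.308 0.098]
handle [0.49  0.037 0.059]
jar_red [0.6   0.157 0.058]
gold [0.439 0.468 0.046]
tape [ 0.604 -0.149  0.018]
spat [0.362 0.142 0.008]
[455.95799112 238.52114191]
```

View pics/base.png

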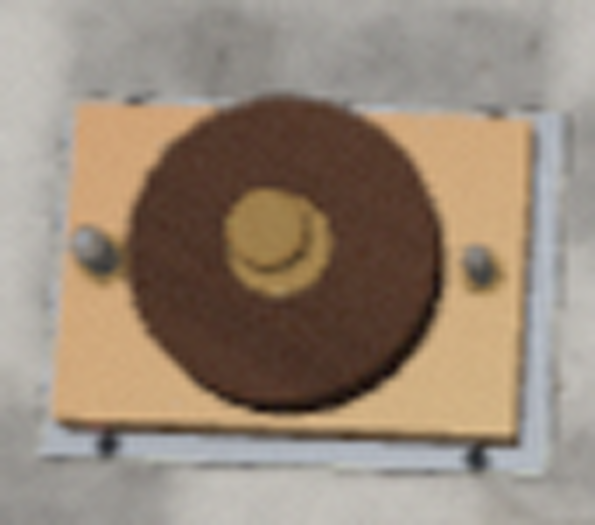

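View pics/tophalf.png

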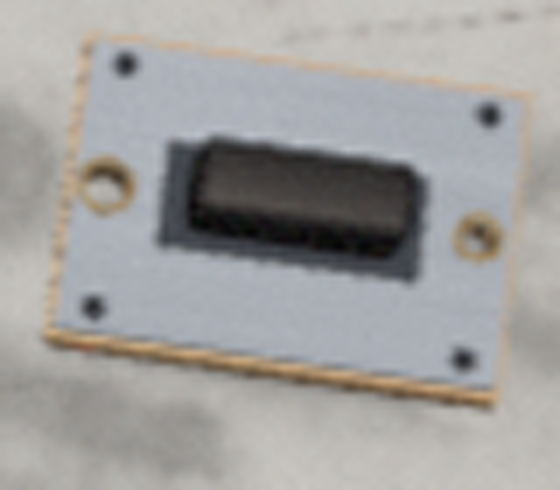

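Both red-dot ends (thick dowel, large hole) point to +y, and both parts are yawed slightly. Crop readings:
- **Base face corners:** (77,103), (531,120), (517,440), (55,422).
- **Knob head:** about (275,238).
- **Holes in the backing plate:** (107,186) and (478,238).

```bash
cat >> h.py <<'E'
from scipy.spatial.transform import Rotation as Ro
def go(o,p,yaw,grasp=True):
    "tool-frame shift (cm) and twist (deg) from obs o to the grasp point p, pointing down with yaw"
    T=Ro.from_euler('xyz',o["tool_rot"],degrees=True)
    q=np.array(p,float)+[0,0,.164]
    R2=Ro.from_euler('xyz',[180,0,yaw],degrees=True)
    return (T.inv().apply(q-o["tool_pos"])*100).round(2).tolist(),(T.inv()*R2).as_rotvec(degrees=True).round(2).tolist()
E
python3 - <<'E'
from h import *
from cell import env
d=pickle.load(open("c0.pkl","rb"));c=d["top"]
f=lambda x,y,x0,y0,z:ray(c,x0+(x+.5)/7-.5,y0+(y+.5)/7-.5,z)
B=np.array([f(*p,205,205,.034) for p in[(77,103),(531,120),(517,440),(55,422)]])
print("base c",B.mean(0),B.round(3).tolist())
v=(B[0]+B[3]-B[1]-B[2])/2;print("len",np.linalg.norm(v),"yaw",np.degrees(np.arctan2(-v[0],v[1])))
print("dowels",f(95,244,205,205,.066),f(480,262,205,205,.066))
print("knob",f(266,228,205,205,.098),f(280,245,205,205,.081))
h1,h2=f(107,186,330,205,.021),f(478,238,330,205,.021);v=h1-h2
print("holes",h1,h2,np.linalg.norm(v),"mid",(h1+h2)/2,"yaw",np.degrees(np.arctan2(-v[0],v[1])))
T=np.array([f(*p,330,205,.021) for p in[(95,38),(530,95),(495,390),(48,333)]]);print("plate",T.mean(0))
o=env.get_obs();print(go(o,[.449,.305,.17],90))
E
```

```text
base c [0.45800808 0.31426956 0.034     ] [[0.509, 0.389, 0.034], [0.511, 0.242, 0.034], [0.407, 0.239, 0.034], [0.405, 0.386, 0.034]]
len 0.14731173947543907 yaw 0.7031939165878122
dowels [0.45690999 0.37210631 0.066     ] [0.45733437 0.25190257 0.066     ]
knob [0.45828395 0.3139377  0.098     ] [0.45660377 0.31205606 0.081     ]
holes [0.49964784 0.09442266 0.021     ] [ 0.4884842  -0.02673351  0.021     ] 0.12166940259408998 mid [0.49406602 0.03384458 0.021     ] yaw -5.264516022892413
plate [0.49386547 0.03397374 0.021     ]
([-26.56, -17.63, 7.01], [-0.09, 0.06, 63.49])
```

>>> servo_tool --plan '[{"xyz":[-26.9,-16.5,9],"twist":[0,0,63.5],"jaw":0.2},{"xyz":[-26.9,-16.5,9],"twist":[0,0,63.5],"jaw":0.2},{"xyz":[-26.9,-16.5,9],"twist":[0,0,63.5],"jaw":0.2},{"xyz":[-26.9,-16.5,9],"twist":[0,0,63.5],"jaw":0.2},{"xyz":[-26.9,-16.5,9],"twist":[0,0,63.5],"jaw":0.2},{"xyz":[-26.9,-16.5,9],"twist":[0,0,63.5],"jaw":0.2},{"xyz":[-26.9,-16.5,9],"twist":[0,0,63.5],"jaw":0.2},{"xyz":[-26.9,-16.5,9],"twist":[0,0,63.5],"jaw":0.2},{"xyz":[-26.9,-16.5,9],"twist":[0,0,63.5],"jaw":0.2},{"xyz":[-26.9,-16.5,9],"twist":[0,0,63.5],"jaw":0.2}]'

```text
time_s: 0.93
tool_pos: [0.4585, 0.3109, 0.3137]
tool_rot: [-179.9, 0.1, 89.5]
force: [-1.5, 0.2, 0.4]
grip_width: 0.07
grasp_force: 0.0
```

```bash
python3 - <<'E'
from h import *
from cell import env
o=env.get_obs();print(o["time_s"],o["tool_pos"],o["tool_rot"],o["joint_velocities"])
c=env.read_camera("wrist");pickle.dump((o,c),open("w1.pkl","wb"));cv2.imwrite("pics/w1.png",c["img"][:,:,::-1])
for X in[(.4575,.313,.098),(.457,.373,.068),(.457,.252,.068),(.457,.3125,.034)]:print(proj(c,X))
print(go(o,[.4575,.313,.092],90))
E
```

```text
0.9333 [0.45852712 0.31087844 0.31374164] [-1.79934513e+02  1.03876086e-01  8.94937281e+01] [-1.8319253  -0.27674989 -4.08728345 -1.58991997 -1.27078284  0.0912687
  9.02898954]
[317.97643073 273.86453527]
[316.28061552 152.95972715]
[318.48402391 343.67420716]
[317.8404408  238.84920178]
([0.22, -0.1, 5.77], [-0.07, 0.1, -0.51])
```

View pics/w1.png

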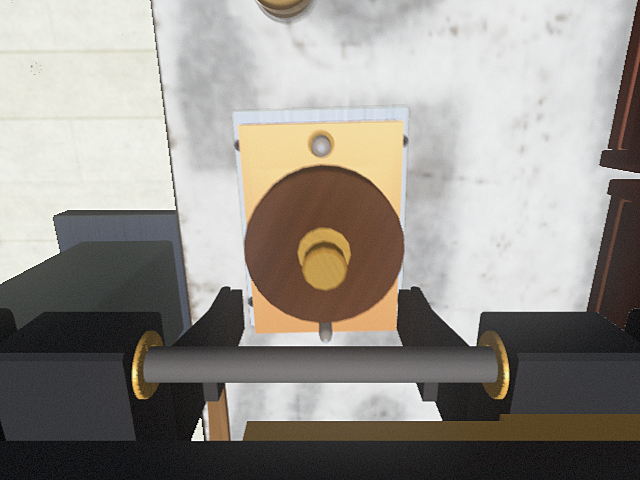

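The wrist view shows the knob top at about (325,268), the thick dowel tip at (321,145) and the thin tip at (325,333). All sit about 6 px right of and 8 px above the prediction. I'll check the wrist calibration against the fingers before choosing which camera to trust.

```bash
python3 - <<'E'
from h import *
from cell import env
o,c=pickle.load(open("w1.pkl","rb"))
T=Ro.from_euler('xyz',o["tool_rot"],degrees=True)
for s in(-.035,.035):
  for z in(.164,.182):print(s,z,proj(c,o["tool_pos"]+T.apply([0,s,z])), proj(c,o["tool_pos"]+T.apply([-.0095,s,z])))
print("knob",ray(c,325,268,.098),"thick",ray(c,321,145,.068),"thin",ray(c,325,333,.067))
for p in[(239,124),(403,122),(397,332),(255,334)]:print(ray(c,*p,.034))
C=-np.array(c["R"]).T@c["t"];print("cam",C,T.inv().apply(C-o["tool_pos"]),np.array(c["R"]).T)
o=env.get_obs();print(o["time_s"],o["tool_pos"],o["tool_rot"])
s=pickle.load(open("c0.pkl","rb"))["side"]
for X in[(.4575,.313,.098),(.457,.3735,.068),(.457,.2515,.068),(.4615,.318,.098),(.461,.2565,.068)]:print(proj(s,X))
cv2.imwrite("pics/s1.png",cv2.resize(s["img"][205:275,235:325,::-1],None,fx=8,fy=8,interpolation=cv2.INTER_CUBIC))
E
```

```text
-0.035 0.164 [233.2506194  327.81411403] [234.76396405 348.19160453]
-0.035 0.182 [241.58630254 307.46780409] [242.82526279 326.24162985]
0.035 0.164 [405.34492058 327.81045029] [403.86119962 348.18799686]
0.035 0.182 [397.16686717 307.46449901] [395.95224685 326.23837044]
knob [0.46123202 0.31629469 0.098     ] thick [0.45965478 0.37728087 0.068     ] thin [0.4612661  0.25919932 0.067     ]
[0.40848497 0.38814301 0.034     ]
[0.51097275 0.3884352  0.034     ]
[0.51461507 0.24006713 0.034     ]
[0.40977513 0.23925318 0.034     ]
cam [0.45956588 0.39306301 0.29315952] [0.08222772 0.00033589 0.02043271] [[ 0.99996012 -0.00809589 -0.00376943]
 [-0.00885789 -0.95283615 -0.30335593]
 [-0.00113571  0.30337722 -0.95286986]]
0.9833 [0.4574534  0.31314875 0.31428662] [-1.79947544e+02  1.15429238e-02  8.99901316e+01]
[273.89434737 215.44700143]
[265.12030627 216.06042775]
[285.12931482 238.73235039]
[274.66861361 214.15688554]
[285.86683511 237.27471395]
```

View pics/s1.png

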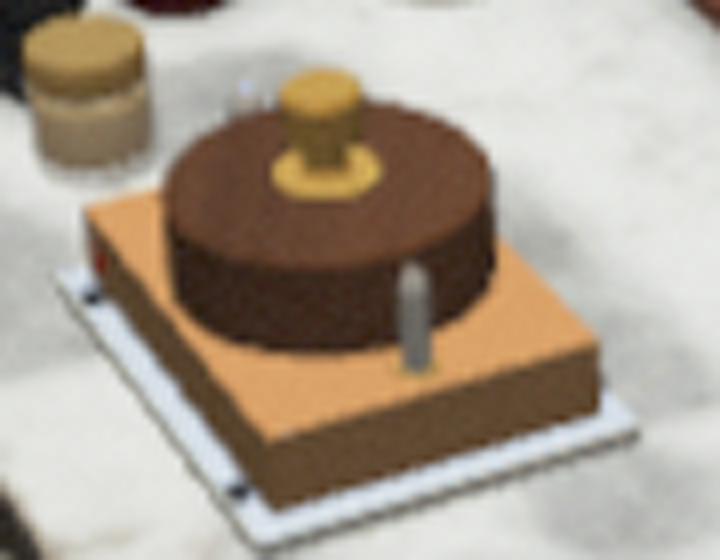

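Side view: knob top at crop (322,93) and thin dowel tip at (413,268). That puts the base between the two estimates, at about (0.459, 0.314). Next is the knob grasp.

>>> servo_tool --plan '[{"xyz":[0.1,0.15,3],"twist":[0,0,0],"jaw":0.2},{"xyz":[0.1,0.15,5],"twist":[0,0,0],"jaw":0.2},{"xyz":[0.1,0.15,5.8],"twist":[0,0,0],"jaw":0.2},{"xyz":[0.1,0.15,5.8],"twist":[0,0,0],"jaw":0.4},{"xyz":[0.1,0.15,5.8],"twist":[0,0,0],"jaw":1},{"xyz":[0.1,0.15,5.8],"twist":[0,0,0],"jaw":1},{"xyz":[0.1,0.15,5.8],"twist":[0,0,0],"jaw":1},{"xyz":[0.1,0.15,5.8],"twist":[0,0,0],"jaw":1},{"xyz":[0.1,0.15,5.8],"twist":[0,0,0],"jaw":1},{"xyz":[0.1,0.15,5.8],"twist":[0,0,0],"jaw":1}]' --newtons 25

```text
time_s: 1.82
tool_pos: [0.4589, 0.3149, 0.2573]
tool_rot: [180.0, -0.0, 90.0]
force: [0.5, 0.2, -0.4]
grip_width: 0.0306
grasp_force: 0.0
```

>>> servo_tool --plan '[{"xyz":[0,0,0],"twist":[0,0,0],"jaw":1},{"xyz":[0,0,0],"twist":[0,0,0],"jaw":1},{"xyz":[0,0,0],"twist":[0,0,0],"jaw":1},{"xyz":[0,0,0],"twist":[0,0,0],"jaw":1},{"xyz":[0,0,-1],"twist":[0,0,0],"jaw":1},{"xyz":[0,0,-3],"twist":[0,0,0],"jaw":1},{"xyz":[0,0,-5],"twist":[0,0,0],"jaw":1},{"xyz":[0,0,-7],"twist":[0,0,0],"jaw":1},{"xyz":[0,0,-9],"twist":[0,0,0],"jaw":1},{"xyz":[0,0,-9],"twist":[0,0,0],"jaw":1}]'

```text
time_s: 2.65
tool_pos: [0.4595, 0.3155, 0.3512]
tool_rot: [179.7, -0.3, 90.0]
force: [0.5, -0.2, -0.7]
grip_width: 0.0234
grasp_force: 25.0
```

```bash
python3 - <<'E'
from h import *
from cell import env
o=env.get_obs();print(o["time_s"],o["tool_pos"],o["tool_rot"],o["grip_width"],o["grasp_force"],o["force"])
d={n:env.read_camera(n) for n in("wrist","top","side")};pickle.dump((o,d),open("c2.pkl","wb"))
a=np.hstack([cv2.resize(d["top"]["img"][190:280,195:315],(480,360)),cv2.resize(d["side"]["img"][165:285,220:340],(320,320)) if 0 else d["side"]["img"][120:480,100:420]])
cv2.imwrite("pics/w2.png",np.ascontiguousarray(a[:,:,::-1]))
E
```

```text
2.65 [0.45950848 0.315465   0.35121263] [179.73961886  -0.2512118   89.98362729] 0.02336631331562402 24.99977292602125 [ 0.45873885 -0.20195851 -0.65264755]
```

View pics/w2.png

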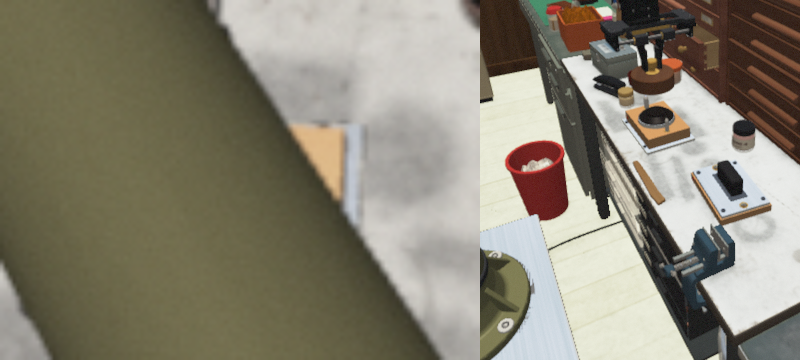

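The side view shows the cover hanging from the gripper and the dish exposed on the core. Carrying it over to the bare spot.

>>> servo_tool --plan '[{"xyz":[-2,0.1,0],"twist":[0,0,0],"jaw":1},{"xyz":[-6,0.5,0],"twist":[0,0,0],"jaw":1},{"xyz":[-10,0.8,0],"twist":[0,0,0],"jaw":1},{"xyz":[-14,1.2,0],"twist":[0,0,0],"jaw":1},{"xyz":[-18,1.5,0],"twist":[0,0,0],"jaw":1},{"xyz":[-22,1.9,0],"twist":[0,0,0],"jaw":1},{"xyz":[-26,2.2,0],"twist":[0,0,0],"jaw":1},{"xyz":[-30,2.6,0],"twist":[0,0,0],"jaw":1},{"xyz":[-34,2.9,0],"twist":[0,0,0],"jaw":1},{"xyz":[-38,3.3,0],"twist":[0,0,0],"jaw":1}]'

```text
time_s: 3.63
tool_pos: [0.4905, -0.0669, 0.3453]
tool_rot: [-179.8, -0.0, 90.0]
force: [0.6, 0.2, -1.1]
grip_width: 0.023
grasp_force: 25.0
```

```bash
python3 - <<'E'
from h import *
from cell import env
o=env.get_obs();print(o["time_s"],o["tool_pos"],o["tool_rot"],o["grip_width"],o["grasp_force"])
d=pickle.load(open("c0.pkl","rb"))
def tri(a,b):
    A=[]
    for n,(u,v) in zip(("top","side"),(a,b)):
        c=d[n];P=np.array(c["camera_matrix"])@np.c_[c["R"],c["t"]];A+=[u*P[2]-P[0],v*P[2]-P[1]]
    X=np.linalg.svd(np.array(A))[2][-1];return X[:3]/X[3]
print("vise",tri((437,274),(340,348)))
cv2.imwrite("pics/vise.png",np.hstack([cv2.resize(d["top"]["img"][260:330,410:460,::-1],(400,560),interpolation=2),cv2.resize(d["side"]["img"][325:425,280:370,::-1],(400,444),interpolation=2)[:444] if 0 else cv2.resize(d["side"]["img"][325:451,280:370,::-1],(400,560),interpolation=2)]))
E
```

```text
3.6333 [ 0.49052136 -0.06692191  0.34526686] [-1.79838999e+02 -1.74237132e-02  8.99928791e+01] 0.023003416139521216 25.002092103268296
vise [ 0.40108641 -0.10082493  0.07298921]
```

View pics/vise.png

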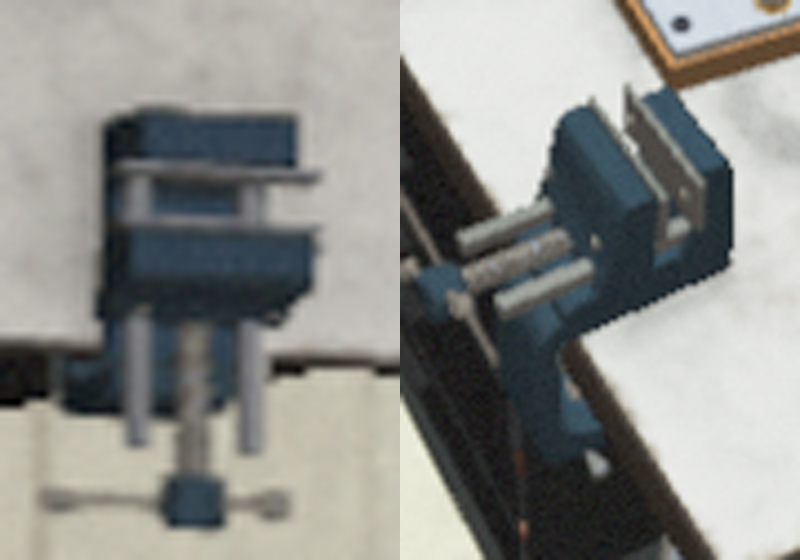

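The vise top is at about z 0.073 and x ≤ 0.405, so the gripper body clears it. Moving over and lowering.

>>> servo_tool --plan '[{"xyz":[-4,0.3,0],"twist":[0,0,0],"jaw":1},{"xyz":[-8,0.6,0],"twist":[0,0,0],"jaw":1},{"xyz":[-10.4,0.9,1],"twist":[0,0,0],"jaw":1},{"xyz":[-10.4,0.9,4],"twist":[0,0,0],"jaw":1},{"xyz":[-10.4,0.9,7],"twist":[0,0,0],"jaw":1},{"xyz":[-10.4,0.9,9.5],"twist":[0,0,0],"jaw":1},{"xyz":[-10.4,0.9,11],"twist":[0,0,0],"jaw":1},{"xyz":[-10.4,0.9,11.8],"twist":[0,0,0],"jaw":1},{"xyz":[-10.4,0.9,12.1],"twist":[0,0,0],"jaw":1},{"xyz":[-10.4,0.9,12.1],"twist":[0,0,0],"jaw":1}]'

```text
time_s: 4.47
tool_pos: [0.5002, -0.169, 0.225]
tool_rot: [-179.9, -0.0, 90.0]
force: [-0.3, -0.3, -0.7]
grip_width: 0.0236
grasp_force: 25.0
```

>>> servo_tool --plan '[{"xyz":[0,0,0.1],"twist":[0,0,0],"jaw":1},{"xyz":[0,0,0.2],"twist":[0,0,0],"jaw":1},{"xyz":[0,0,0.3],"twist":[0,0,0],"jaw":1},{"xyz":[0,0,0.3],"twist":[0,0,0],"jaw":1}]'

```text
time_s: 4.8
tool_pos: [0.5009, -0.1691, 0.2233]
tool_rot: [179.9, -0.0, 90.0]
force: [0.0, 0.7, -1.9]
grip_width: 0.0229
grasp_force: 25.0
```

>>> servo_tool --plan '[{"xyz":[0,0,0.1],"twist":[0,0,0],"jaw":1},{"xyz":[0,0,0.2],"twist":[0,0,0],"jaw":1},{"xyz":[0,0,0.2],"twist":[0,0,0],"jaw":1},{"xyz":[0,0,0.2],"twist":[0,0,0],"jaw":1}]'

```text
time_s: 5.13
tool_pos: [0.501, -0.1693, 0.2231]
tool_rot: [179.9, -0.1, 90.0]
force: [-5.1, 2.5, 14.7]
grip_width: 0.0229
grasp_force: 25.0
```

Contact (14.7 N upward). Releasing, then rising.

>>> servo_tool --plan '[{"xyz":[0,0,-0.1],"twist":[0,0,0],"jaw":1},{"xyz":[0,0,-0.1],"twist":[0,0,0],"jaw":0.5},{"xyz":[0,0,-0.1],"twist":[0,0,0],"jaw":0.2},{"xyz":[0,0,-0.1],"twist":[0,0,0],"jaw":0.2},{"xyz":[0,0,-0.1],"twist":[0,0,0],"jaw":0.2},{"xyz":[0,0,-0.1],"twist":[0,0,0],"jaw":0.2},{"xyz":[0,0,-2],"twist":[0,0,0],"jaw":0.2},{"xyz":[0,0,-5],"twist":[0,0,0],"jaw":0.2},{"xyz":[0,0,-8],"twist":[0,0,0],"jaw":0.2},{"xyz":[0,0,-8],"twist":[0,0,0],"jaw":0.2}]'

```text
time_s: 5.97
tool_pos: [0.5026, -0.1703, 0.3061]
tool_rot: [179.5, 0.1, 90.0]
force: [1.5, -0.4, 0.5]
grip_width: 0.0678
grasp_force: 0.0
```

```bash
python3 - <<'E'
from h import *
from cell import env
o=env.get_obs();print(o["time_s"],o["tool_pos"],o["tool_rot"])
# handle at (.495,.034): camera looks 8 cm toward +y of the tool; stop 6 cm short for a wrist view
print(go(o,[.495,.0,.15],90))
E
```

```text
5.9667 [ 0.50261057 -0.17026611  0.30607683] [1.79467291e+02 6.60636218e-02 8.99584886e+01]
([17.03, -0.77, -0.82], [0.53, 0.07, -0.04])
```

>>> servo_tool --plan '[{"xyz":[4,-0.2,-1],"twist":[0,0,0],"jaw":0.1},{"xyz":[8,-0.4,-1],"twist":[0,0,0],"jaw":0.1},{"xyz":[12,-0.6,-1],"twist":[0,0,0],"jaw":0.1},{"xyz":[16,-0.7,-1],"twist":[0,0,0],"jaw":0.1},{"xyz":[19,-0.7,-1],"twist":[0,0,0],"jaw":0.1},{"xyz":[19,-0.7,-1],"twist":[0,0,0],"jaw":0.1},{"xyz":[19,-0.7,-1],"twist":[0,0,0],"jaw":0.1},{"xyz":[19,-0.7,-1],"twist":[0,0,0],"jaw":0.1},{"xyz":[19,-0.7,-1],"twist":[0,0,0],"jaw":0.1}]'

```text
time_s: 6.72
tool_pos: [0.4937, 0.0193, 0.3106]
tool_rot: [-180.0, 0.0, 89.8]
force: [0.0, -0.6, -0.5]
grip_width: 0.0784
grasp_force: 0.0
```

```bash
python3 - <<'E'
from h import *
from cell import env
o=env.get_obs();print(o["time_s"],o["tool_pos"],o["tool_rot"])
d={n:env.read_camera(n) for n in("wrist","top","side")};pickle.dump((o,d),open("c3.pkl","wb"))
cv2.imwrite("pics/w3.png",cv2.resize(np.ascontiguousarray(d["wrist"]["img"][70:400,180:460,::-1]),None,fx=1.8,fy=1.8,interpolation=2))
E
```

```text
6.7167 [0.49372573 0.0193469  0.31057399] [-1.79991615e+02  2.88319171e-02  8.98438002e+01]
```

View pics/w3.png

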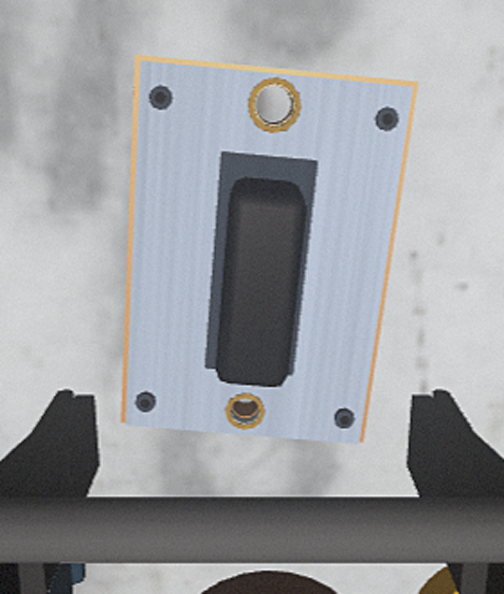

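The top half is clear in the wrist view: large hole ring at crop (274,105), small hole ring at (245,411), handle between them.

```bash
python3 - <<'E'
from h import *
from cell import env
o,d=pickle.load(open("c3.pkl","rb"));c=d["wrist"]
f=lambda x,y,z:ray(c,180+(x+.5)/1.8-.5,70+(y+.5)/1.8-.5,z)
h1,h2=f(274,105,.021),f(245,411,.021);v=h1-h2
print("holes",h1,h2,np.linalg.norm(v),"mid",(h1+h2)/2,"yaw",np.degrees(np.arctan2(-v[0],v[1])))
P=np.array([f(*p,.021) for p in[(137,62),(415,85),(361,440),(123,421)]]);print("plate",P.mean(0))
t=np.array([f(*p,.059) for p in[(236,180),(303,184),(291,380),(218,378)]]);print("handle top",t.mean(0))
o=env.get_obs();print(o["tool_pos"],o["tool_rot"]);yaw=90-5.4
print(go(o,[.494,.034,.11],yaw),go(o,[.494,.034,.045],yaw))
E
```

```text
holes [0.50194954 0.09376489 0.021     ] [ 0.4907403  -0.02783922  0.021     ] 0.12211964067022299 mid [0.49634492 0.03296284 0.021     ] yaw -5.266538038895552
plate [0.49623981 0.03389118 0.021     ]
handle top [0.49710961 0.03691579 0.059     ]
[0.49374197 0.01953209 0.31070441] [1.79998718e+02 6.47710106e-03 8.98400348e+01]
([1.45, 0.02, 3.67], [0.0, 0.01, 5.24]) ([1.45, 0.02, 10.17], [0.0, 0.01, 5.24])
```

>>> servo_tool --plan '[{"xyz":[1,0.1,2],"twist":[0,0,5.4],"jaw":0.1},{"xyz":[1.4,0.1,5],"twist":[0,0,5.4],"jaw":0.1},{"xyz":[1.4,0.1,8],"twist":[0,0,5.4],"jaw":0.2},{"xyz":[1.4,0.1,9.8],"twist":[0,0,5.4],"jaw":0.3},{"xyz":[1.4,0.1,10.3],"twist":[0,0,5.4],"jaw":0.4},{"xyz":[1.4,0.1,10.3],"twist":[0,0,5.4],"jaw":0.5},{"xyz":[1.4,0.1,10.3],"twist":[0,0,5.4],"jaw":1},{"xyz":[1.4,0.1,10.3],"twist":[0,0,5.4],"jaw":1},{"xyz":[1.4,0.1,10.3],"twist":[0,0,5.4],"jaw":1},{"xyz":[1.4,0.1,10.3],"twist":[0,0,5.4],"jaw":1}]' --newtons 50

```text
time_s: 7.7
tool_pos: [0.4953, 0.0349, 0.209]
tool_rot: [179.9, -0.1, 84.6]
force: [0.9, -0.8, -0.5]
grip_width: 0.0329
grasp_force: 0.0
```

>>> servo_tool --plan '[{"xyz":[0,0,0],"twist":[0,0,0],"jaw":1},{"xyz":[0,0,0],"twist":[0,0,0],"jaw":1},{"xyz":[0,0,0],"twist":[0,0,0],"jaw":1},{"xyz":[0,0,0],"twist":[0,0,0],"jaw":1}]'

```text
time_s: 8.03
tool_pos: [0.4952, 0.035, 0.2087]
tool_rot: [179.9, -0.0, 84.6]
force: [-0.1, -0.3, 5.4]
grip_width: 0.0257
grasp_force: 50.0
```

```bash
python3 - <<'E'
from h import *
from cell import env
o=env.get_obs();print(o["time_s"],o["tool_pos"],o["tool_rot"],o["grip_width"],o["grasp_force"],o["force"])
c=env.read_camera("wrist");pickle.dump((o,c),open("c4.pkl","wb"))
E
```

```text
8.0333 [0.49524326 0.03495409 0.20865179] [ 1.79910941e+02 -4.08743292e-02  8.45898590e+01] 0.025704706531030446 49.997551180422306 [-0.11041161 -0.25256267  5.44614572]
```

Gripped: 25.7 mm wide at 50 N. I'll enlarge the unobstructed dowel views I already have to fix the fit position.

```bash
python3 - <<'E'
from h import *
o,d=pickle.load(open("c3.pkl","rb"));w=pickle.load(open("w1.pkl","rb"))[1]
r=lambda im,x0,y0,w,h,s:cv2.resize(np.ascontiguousarray(im[y0:y0+h,x0:x0+w,::-1]),None,fx=s,fy=s,interpolation=cv2.INTER_CUBIC)
A=np.zeros((600,800,3),np.uint8)
A[:300,:400]=r(d["top"]["img"],207,210,80,60,5)
A[300:,:400]=r(d["side"]["img"],240,205,80,60,5)
A[:300,400:]=r(w["img"],280,120,100,75,4)
A[300:,400:]=r(w["img"],280,285,100,75,4)
cv2.imwrite("pics/dow.png",A)
E
```

```text
(no output)
```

View pics/dow.png

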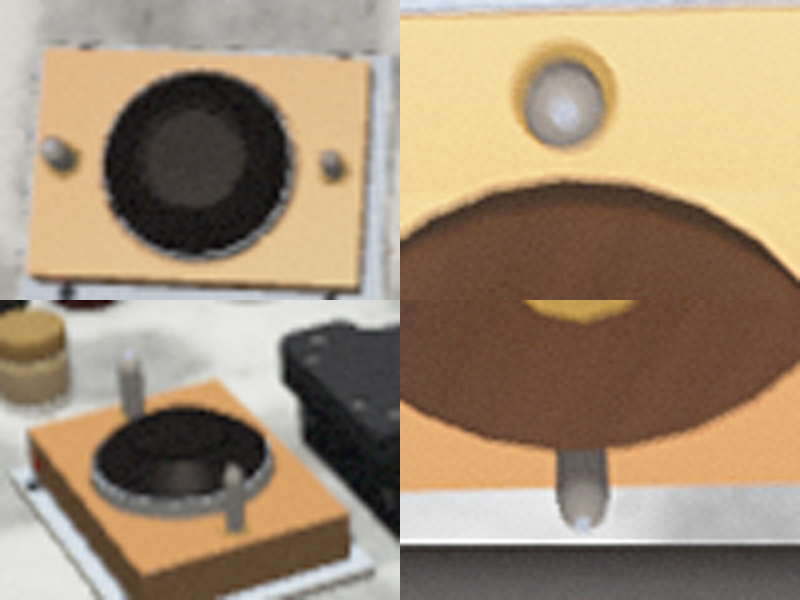

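>>> servo_tool --plan '[{"xyz":[0,0,-0.5],"twist":[0,0,0],"jaw":1},{"xyz":[0,0,-2],"twist":[0,0,0],"jaw":1},{"xyz":[0,0,-4],"twist":[0,0,0],"jaw":1},{"xyz":[0,0,-6.5],"twist":[0,0,0],"jaw":1},{"xyz":[0,0,-9],"twist":[0,0,0],"jaw":1},{"xyz":[0,0,-9.5],"twist":[0,0,0],"jaw":1}]'

```text
time_s: 8.58
tool_pos: [0.4956, 0.0348, 0.3059]
tool_rot: [179.7, -0.1, 84.6]
force: [1.1, -0.6, -3.1]
grip_width: 0.0255
grasp_force: 50.0
```

In the composite, the top view shows the thick tip at (52,146), the thin tip at (329,156) and the dish foot centre at (193,158). The side view shows the tips at (128,55) and (232,164). The wrist view shows them at (165,112) and (183,222).

```bash
python3 - <<'E'
from h import *
from cell import env
o3,d=pickle.load(open("c3.pkl","rb"));w=pickle.load(open("w1.pkl","rb"))[1]
def f(c,x,y,x0,y0,s,z):return ray(c,x0+(x+.5)/s-.5,y0+(y+.5)/s-.5,z)
def rep(n,a,b):
    v=a-b;print(n,a[:2].round(4),b[:2].round(4),"len",round(np.linalg.norm(v),4),"mid",((a+b)/2)[:2].round(4),"yaw",np.degrees(np.arctan2(-v[0],v[1])).round(2))
t=d["top"]
rep("top",f(t,52,146,207,210,5,.068),f(t,329,156,207,210,5,.068))
print("foot",f(t,193,158,207,210,5,.056))
B=np.array([f(t,*p,207,210,5,.034) for p in[(45,46),(371,58),(361,290),(28,274)]]);print("board",B.mean(0)); v=B[0]+B[3]-B[1]-B[2];print(np.degrees(np.arctan2(-v[0],v[1])))
rep("side",f(d["side"],128,55,240,205,5,.068),f(d["side"],232,164,240,205,5,.068))
rep("wrist",f(w,165,112,280,120,4,.068),f(w,183,222,280,285,4,.068))
o=env.get_obs();print(o["tool_pos"],o["tool_rot"])
E
```

```text
top [0.4578 0.3743] [0.4595 0.2535] len 0.1208 mid [0.4587 0.3139] yaw 0.82
foot [0.45791689 0.31444668 0.056     ]
board [0.45876618 0.31402909 0.034     ]
0.4600025404260668
side [0.458  0.3756] [0.461  0.2559] len 0.1198 mid [0.4595 0.3157] yaw 1.43
wrist [0.4596 0.3759] [0.4615 0.2546] len 0.1213 mid [0.4605 0.3152] yaw 0.9
[0.49561834 0.03479267 0.30594418] [ 1.79731483e+02 -1.12610119e-01  8.45758426e+01]
```

Base estimate: (0.4596, 0.3145), yaw 0.8°. Carrying the top half above it.

>>> servo_tool --plan '[{"xyz":[1.5,-0.3,0],"twist":[0,0,-0.5],"jaw":1},{"xyz":[5,-1.1,0],"twist":[0,0,-1.2],"jaw":1},{"xyz":[9,-2,0],"twist":[0,0,-2],"jaw":1},{"xyz":[13,-2.9,0],"twist":[0,0,-3],"jaw":1},{"xyz":[17,-3.8,0],"twist":[0,0,-4],"jaw":1},{"xyz":[21,-4.7,0],"twist":[0,0,-5],"jaw":1},{"xyz":[24.5,-5.5,0],"twist":[0,0,-5.7],"jaw":1},{"xyz":[27,-6.05,0],"twist":[0,0,-6.15],"jaw":1},{"xyz":[27.63,-6.2,0],"twist":[0,0,-6.15],"jaw":1},{"xyz":[27.63,-6.2,0],"twist":[0,0,-6.15],"jaw":1}]'

```text
time_s: 9.42
tool_pos: [0.4567, 0.3191, 0.3002]
tool_rot: [-179.8, 0.1, 91.1]
force: [0.2, 0.1, -4.5]
grip_width: 0.0255
grasp_force: 50.0
```

>>> servo_tool --plan '[{"xyz":[0,0,0],"twist":[0,0,0],"jaw":1},{"xyz":[0,0,0],"twist":[0,0,0],"jaw":1},{"xyz":[0,0,0],"twist":[0,0,0],"jaw":1},{"xyz":[0,0,0],"twist":[0,0,0],"jaw":1}]'

```text
time_s: 9.75
tool_pos: [0.4595, 0.3143, 0.3026]
tool_rot: [-180.0, 0.0, 90.6]
force: [0.7, -0.5, -3.6]
grip_width: 0.0254
grasp_force: 50.0
```

```bash
python3 - <<'E'
from h import *
from cell import env
o=env.get_obs();print({k:np.round(o[k],4).tolist() for k in("time_s","tool_pos","tool_rot","force","wrist_torque","grasp_force")})
E
```

```text
{'time_s': 9.75, 'tool_pos': [0.4595, 0.3143, 0.3026], 'tool_rot': [-179.9945, 0.0205, 90.59], 'force': [0.7121, -0.5245, -3.5664], 'wrist_torque': [-0.0788, 0.1404, -0.0346], 'grasp_force': 49.9972}
```

>>> servo_tool --plan '[{"xyz":[0.12,0,0.5],"twist":[0,0,-0.2],"jaw":1},{"xyz":[0.12,0,1.2],"twist":[0,0,-0.2],"jaw":1},{"xyz":[0.12,0,1.8],"twist":[0,0,-0.2],"jaw":1},{"xyz":[0.12,0,2.1],"twist":[0,0,-0.2],"jaw":1},{"xyz":[0.12,0,2.4],"twist":[0,0,-0.2],"jaw":1},{"xyz":[0.12,0,2.6],"twist":[0,0,-0.2],"jaw":1},{"xyz":[0.12,0,2.8],"twist":[0,0,-0.2],"jaw":1},{"xyz":[0.12,0,3.0],"twist":[0,0,-0.2],"jaw":1},{"xyz":[0.12,0,3.0],"twist":[0,0,-0.2],"jaw":1},{"xyz":[0.12,0,3.0],"twist":[0,0,-0.2],"jaw":1}]'

```text
time_s: 10.58
tool_pos: [0.459, 0.317, 0.2728]
tool_rot: [180.0, -0.0, 90.9]
force: [-0.0, -0.6, -2.7]
grip_width: 0.0258
grasp_force: 50.0
```

```bash
cat > st.py <<'E'
import numpy as np
from cell import env
o=env.get_obs();print({k:np.round(o[k],4).tolist() for k in("time_s","tool_pos","tool_rot","force","wrist_torque","grasp_force")})
E
python3 st.py
```

```text
{'time_s': 10.5833, 'tool_pos': [0.459, 0.317, 0.2728], 'tool_rot': [179.9931, -0.0037, 90.9393], 'force': [-0.0056, -0.6087, -2.7439], 'wrist_torque': [-0.1059, 0.0544, 0.0364], 'grasp_force': 49.9971}
```

No contact, and the nominal depth is about 4 mm past the tips. Going deeper slowly.

>>> servo_tool --plan '[{"xyz":[0,0,0.1],"twist":[0,0,0],"jaw":1},{"xyz":[0,0,0.2],"twist":[0,0,0],"jaw":1},{"xyz":[0,0,0.3],"twist":[0,0,0],"jaw":1},{"xyz":[0,0,0.4],"twist":[0,0,0],"jaw":1},{"xyz":[0,0,0.4],"twist":[0,0,0],"jaw":1}]'

```text
time_s: 11.0
tool_pos: [0.4593, 0.3168, 0.2688]
tool_rot: [180.0, -0.0, 90.9]
force: [1.3, -0.3, -3.3]
grip_width: 0.0258
grasp_force: 50.0
```

```bash
python3 st.py
```

```text
{'time_s': 11.0, 'tool_pos': [0.4593, 0.3168, 0.2688], 'tool_rot': [179.9588, -0.0046, 90.9139], 'force': [1.2631, -0.3123, -3.3419], 'wrist_torque': [-0.1299, -0.1836, -0.0719], 'grasp_force': 49.9972}
```

>>> servo_tool --plan '[{"xyz":[0,0,0.1],"twist":[0,0,0],"jaw":1},{"xyz":[0,0,0.2],"twist":[0,0,0],"jaw":1},{"xyz":[0,0,0.3],"twist":[0,0,0],"jaw":1},{"xyz":[0,0,0.4],"twist":[0,0,0],"jaw":1},{"xyz":[0,0,0.4],"twist":[0,0,0],"jaw":1}]'

```text
time_s: 11.42
tool_pos: [0.4594, 0.3167, 0.2647]
tool_rot: [180.0, 0.0, 90.9]
force: [2.7, -1.7, -2.7]
grip_width: 0.0255
grasp_force: 50.0
```

```bash
python3 st.py
```

```text
{'time_s': 11.4167, 'tool_pos': [0.4594, 0.3167, 0.2647], 'tool_rot': [179.9534, 0.0074, 90.9064], 'force': [2.6688, -1.6763, -2.7239], 'wrist_torque': [-0.3368, -0.5589, -0.1192], 'grasp_force': 50.0016}
```

The dowels are entering with small side forces of +2.7 N in x and −1.7 N in y. I'll ease over about 0.5 mm and continue.

>>> servo_tool --plan '[{"xyz":[-0.05,0.06,0],"twist":[0,0,0],"jaw":1},{"xyz":[-0.05,0.06,0.2],"twist":[0,0,0],"jaw":1},{"xyz":[-0.05,0.06,0.4],"twist":[0,0,0],"jaw":1},{"xyz":[-0.05,0.06,0.6],"twist":[0,0,0],"jaw":1},{"xyz":[-0.05,0.06,0.8],"twist":[0,0,0],"jaw":1},{"xyz":[-0.05,0.06,1.0],"twist":[0,0,0],"jaw":1},{"xyz":[-0.05,0.06,1.2],"twist":[0,0,0],"jaw":1},{"xyz":[-0.05,0.06,1.2],"twist":[0,0,0],"jaw":1}]'

```text
time_s: 12.08
tool_pos: [0.4596, 0.3165, 0.2523]
tool_rot: [-180.0, 0.0, 90.9]
force: [2.2, -0.3, -3.6]
grip_width: 0.0254
grasp_force: 50.0
```

```bash
python3 st.py
```

```text
{'time_s': 12.0833, 'tool_pos': [0.4596, 0.3165, 0.2523], 'tool_rot': [-179.9911, 0.0096, 90.9309], 'force': [2.2249, -0.2835, -3.6149], 'wrist_torque': [-0.191, -0.4397, -0.1049], 'grasp_force': 50.0004}
```

>>> servo_tool --plan '[{"xyz":[0,0.04,0.15],"twist":[0,0,0],"jaw":1},{"xyz":[0,0.04,0.3],"twist":[0,0,0],"jaw":1},{"xyz":[0,0.04,0.45],"twist":[0,0,0],"jaw":1},{"xyz":[0,0.04,0.6],"twist":[0,0,0],"jaw":1},{"xyz":[0,0.04,0.75],"twist":[0,0,0],"jaw":1},{"xyz":[0,0.04,0.9],"twist":[0,0,0],"jaw":1},{"xyz":[0,0.04,0.9],"twist":[0,0,0],"jaw":1},{"xyz":[0,0.04,0.9],"twist":[0,0,0],"jaw":1}]' --newtons 60

```text
time_s: 12.75
tool_pos: [0.4599, 0.3166, 0.2449]
tool_rot: [-180.0, -0.0, 90.9]
force: [-3.1, -2.8, 7.0]
grip_width: 0.0254
grasp_force: 60.0
```

```bash
python3 st.py
```

```text
{'time_s': 12.75, 'tool_pos': [0.4599, 0.3166, 0.2449], 'tool_rot': [-179.9656, -0.0199, 90.9496], 'force': [-3.07, -2.809, 7.0463], 'wrist_torque': [-0.7127, 0.645, -0.0132], 'grasp_force': 59.9974}
```

>>> servo_tool --plan '[{"xyz":[-0.02,-0.02,0.1],"twist":[0,0,0],"jaw":1},{"xyz":[-0.02,-0.02,0.2],"twist":[0,0,0],"jaw":1},{"xyz":[-0.02,-0.02,0.3],"twist":[0,0,0],"jaw":1},{"xyz":[-0.02,-0.02,0.3],"twist":[0,0,0],"jaw":1},{"xyz":[-0.02,-0.02,0.3],"twist":[0,0,0],"jaw":1}]'

```text
time_s: 13.17
tool_pos: [0.4598, 0.3165, 0.2427]
tool_rot: [-180.0, -0.1, 90.9]
force: [-3.6, -4.0, 11.3]
grip_width: 0.0256
grasp_force: 60.0
```

```bash
python3 st.py
```

```text
{'time_s': 13.1667, 'tool_pos': [0.4598, 0.3165, 0.2427], 'tool_rot': [-179.9853, -0.0536, 90.9495], 'force': [-3.6143, -4.0033, 11.337], 'wrist_torque': [-0.8633, 0.8485, -0.066], 'grasp_force': 59.9981}
```

>>> servo_tool --plan '[{"xyz":[-0.03,-0.03,0.1],"twist":[0,0,0],"jaw":1},{"xyz":[-0.03,-0.03,0.15],"twist":[0,0,0],"jaw":1},{"xyz":[-0.03,-0.03,0.2],"twist":[0,0,0],"jaw":1},{"xyz":[-0.03,-0.03,0.2],"twist":[0,0,0],"jaw":1},{"xyz":[-0.03,-0.03,0.2],"twist":[0,0,0],"jaw":1}]'

```text
time_s: 13.58
tool_pos: [0.4597, 0.3164, 0.2426]
tool_rot: [180.0, -0.1, 90.9]
force: [-8.0, -5.9, 22.3]
grip_width: 0.0256
grasp_force: 60.0
```

```bash
python3 st.py
```

```text
{'time_s': 13.5833, 'tool_pos': [0.4597, 0.3164, 0.2426], 'tool_rot': [179.9982, -0.1013, 90.9489], 'force': [-8.018, -5.9161, 22.3244], 'wrist_torque': [-1.4126, 1.5188, -0.0359], 'grasp_force': 60.0007}
```

The mould is closed: z stopped at 0.2426 (the expected closed height) while the force jumped from 11 to 22 N. One numeric check of the cover and bystanders before I hand in.

```bash
python3 - <<'E'
from h import *
from cell import env
t=env.read_camera("top");s=env.read_camera("side");d0=pickle.load(open("c0.pkl","rb"))
def blob(im,x0,y0,x1,y1):
    g=im[y0:y1,x0:x1].astype(int);m=((g.max(2)<130)&(g[...,0]>g[...,2]+15)).astype(np.uint8)
    n,l,st,ce=cv2.connectedComponentsWithStats(m);i=1+st[1:,4].argmax();return ce[i]+[x0,y0],st[i]
c,stt=blob(t["img"],415,205,482,275);print("cover top",c,stt,ray(t,*c,.03))
b,_=blob(d0["top"]["img"],215,210,275,270);print("ref on base",b,_)
c2,s2=blob(s["img"],330,325,470,440);print("side",c2,s2,"pred",proj(s,[.501,-.17,.02]))
for n,(x0,y0,x1,y1) in dict(jar=(300,165,340,205),tape=(430,172,472,215),spat=(285,283,357,300),gold=(160,235,190,265)).items():
    print(n,np.abs(t["img"][y0:y1,x0:x1].astype(int)-d0["top"]["img"][y0:y1,x0:x1]).mean().round(2))
E
python3 st.py
```

```text
cover top [459.9566193  237.81376215] [  23   11   44   44 1337] [ 0.49545012 -0.16508368  0.03      ]
ref on base [245.4466759  241.21052632] [   5    8   49   46 1444]
side [419.76072777 380.62753175] [  57   24   83   62 2913] pred [417.86411295 377.38570868]
jar 14.74
tape 16.83
spat 27.59
gold 13.98
{'time_s': 13.6833, 'tool_pos': [0.4597, 0.3164, 0.2426], 'tool_rot': [-179.9996, -0.103, 90.9513], 'force': [-7.8125, -5.842, 22.4223], 'wrist_torque': [-1.4286, 1.5348, -0.0274], 'grasp_force': 60.0007}
```

```bash
python3 -c "
from cell import env
print(env.sign_off())"
```

```text
the job is handed in; nothing more can be done
None
```

The job is handed in with no verdict returned: the cover stands upright on the bare table, and the top half is on its dowels, gripped at 60 N and pressed shut at the expected closed height. My final image check on the jars, tape and spatula was inconclusive, though the arm should never have come near them.

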